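# Eject a half-sole from the setting block and post it in the finished-work box

## Task

Press the setting block's red lever bar down to push the tan half-sole up out of its well, draw the half-sole out from the top, and post it through the slot in the yellow sloping front of the finished-work box so that it drops right inside. Leave the polish tin, the brush, the sandal and the black heel block where they are.

Things in the scene. Friction and masses are not known exactly. Their poses are not given: they have to be found in the camera images.
- half_sole: Stiff tan rubber shoe half-sole, a U-shaped plate 10 mm thick, 80 mm wide, 100 mm long, about 0.12 kg. At the start it stands on end in the setting block's well, its straight cut edge up and flush with the block's top, its rounded end (radius 40 mm) down on the ejector. Origin: middle of the rounded end's tip (the lowest point as it stands). Own z runs along its length to the cut edge, x through its thickness, y across its width.
- sole_edge (a point): Middle of the half-sole's straight cut edge, 100 mm along the half-sole's z from its origin.
- block: Setting block: an aluminium block 60 mm (x) by 130 mm (y) on a 120 x 160 x 12 mm dark base plate, fixed to the bench, top 130 mm above the bench. Its well is an upright slit 13 mm (x) by 83 mm (y), 100 mm deep, centred on the block. Origin: centre of its underside on the bench; z up; the lever sticks out on its -x side.
- well_mouth (a point): Centre of the well's mouth, in the block's top face, 130 mm over the bench.
- lever_bar (a point): Middle of the red round T-bar (18 mm thick, 78 mm long, along the block's y) at the lever's end. At rest it is 139 mm from the block's centre on its -x side, 119 mm over the bench. It swings down on a 100 mm arm about a pivot at 45 mm on the block's -x side, 85 mm over the bench, down to about 51 mm over the bench (its travel ends there), keeping within 6 mm of the same distance from the block.
- lever (a joint): Lever angle: 0 up (as at the start), grows as the bar is pressed down, ends at 0.70 rad. It is stiff by friction (about 4 to 8 N at the bar) and stays where it is left; the ejector rises 60 mm per rad, so 42 mm at full stroke, and the half-sole rises with it and stays up when the lever is let go.
- box: Finished-work box, wood, fixed to the bench: 200 mm (x) by 200 mm (y), clear flat lid at 187 mm; closed but for one slot in its yellow sloping front panel. Origin on the bench, 35 mm behind the lower front face (which looks to its -x); z up; walls 8 mm, floor 8 mm, inside from x = -27 to +157 mm and y = -92 to +92 mm.
- slot (a point): Centre of the slot's mouth on the outer face of the yellow panel, 10 mm towards +x from the box's origin and 160 mm up. The panel is 14 mm thick and rises towards +x at 35 degrees to the horizontal (100 mm long up the slope, the slot in its middle), so things enter square to it, going towards +x and down, 35 degrees from vertical. Slot 14.5 mm wide up the slope, 86 mm long along the box's y. A half-sole let go with most of it through slides in of itself.
- tin: Red polish tin, 71 mm across, 30 mm high. Origin: centre of its underside.
- brush: Brush about 160 mm long lying on the bench. Origin: on its underside, mid-length.
- sandal: Black sandal 245 mm long, 75 mm wide, 67 mm high. Origin: centre of its underside.
- heel: Black rubber heel block, 80 x 70 x 30 mm. Origin: on its underside.

How it is judged:
By the outcome, as a careful person would: the job done as asked, in the order asked, and still so for the second after the job is handed in, with the robot touching nothing.
It also fails if it takes over 48 s, if anything falls off the work surface, if the arm or the gripper's body presses on something with over 40 N, if the wrist force passes 120 N, or if a joint passes its speed limit or range.

## Robot

A 6-joint arm with a two-finger parallel gripper is mounted at the origin on the work surface. World frame = base frame: x ahead of the robot, y to its left, z up, the work surface at z = 0. Lengths are in m, angles in degrees, forces in N, time in s.
With the tool pointing down it reaches from about 0.4 to 0.825 m from the base axis. Payload 7 kg.
Tool frame: the origin (TCP) lies on the front face of the gripper's body, between the roots of the fingers; the fingertips stand 66 mm ahead of it and the grasp point (between the pads) lies 47 mm ahead of it; z points along the fingers, y is the line along which they close (so a half turn about z gives the same grasp; the last joint's range is limited). The gripper opens to 88 mm and grips with 3 to 60 N. Pads are 19 mm wide; open, the fingers measure 130 mm over their backs; the gripper's body (78 mm by 193 mm) begins 47 mm behind the grasp point.
Start: joints at [87.267, 20.546, 0.682, 0, -70.136, -16.507], TCP at [0.222, 0.637, 0.292] pointing down, gripper open.
Joint ranges: [-176.03, 176.03], [-82.01, 121.73], [-58.28, 71.71], [-173.87, 95.51], [-174.79, -0.11], [-173.66, 173.66]. Speed limits (degrees/s): [136.94, 136.94, 172.46, 180, 180, 180].

## Interface

Orientations are given as [roll, pitch, yaw] about the fixed x, y, z axes, in that order (R = Rz(yaw) Ry(pitch) Rx(roll)).
In Python, from plant import ctrl gives the robot as it stands.
- The arm moves only by the tool send_rows, never from a script. Its argument "deltas" is a list of rows, each a list of 2 entries, a list of its own where there are three numbers: the shift along the tool's x, y, z each as a share of 800 mm, from -1 to 1, then the turn about the tool's z as a share of 90 degrees, from -1 to 1. A call has exactly 5 rows; each row is the pose to reach, as a shift and turn from the pose commanded when the call began, along the tool's axes at that moment; what a row does not reach only later rows make up. A row lasts 1/12 s, in which the tool goes at most 41.7 mm and 7.16 degrees, less where a joint would pass 70% of its speed; a pose out of reach is approached as far as the arm can. A call with a number of a shift or a turn outside -1 to 1 is refused whole. A call with a gripper value outside its range is refused whole. "gripper" is the opening, from 0 (shut) to 1 (fully open), set as the call begins (left out, the last holds). The fingers move at their own pace and stop on an object; the grip force is fixed at half the most. Time passes only in rows, so rows that repeat a pose let the fingers close, or fill a call up. It gives the time, the measured TCP pose, the force, the opening and the grip force at its end, in the units of the state.
- ctrl.get_obs(): the state, without advancing time (a new reading comes with each control period).
- ctrl.snapshot(name): name is "scene" or "top"; returns a dict with "color" (480x640x3 uint8, red, green, blue), "vertical_fov" (degrees; the focal length in pixels is half the picture's height over the tangent of half this angle, whatever the lens; pixels are square), "cx", "cy" (the principal point, pixels), "rvec" (rotation vector, rad) and "tvec" (3), from world to camera coordinates, as OpenCV has them. Camera axes: x right, y down, z forward; pixel columns grow to the right and rows downward; lengths in m; the calibration is good to about 2 mm. A picture is of the moment at which its call begins. There is no depth.
- ctrl.close_job(): hands the job in; it is judged then, once.
Trained networks look in a picture, given as the dict that the camera call returned (one of the last four; its "shot" number tells which), for a name from the list of things; names that differ only in an ending like _2 or _b are one class to them, and where a whole thing is asked for, a point or a joint stands for the part that bears it (a point fixed in the world has none). Each returns a list of dicts, best first, with "conf" (0 to 1); they miss things now and then, are a little off and sometimes report something else, mostly with a low value. They report only what shows in the picture. A call takes as long as a camera call.
- ctrl.boxes_of(picture, thing): "xy" ([column, row] as shares, 0 to 1, of the picture: columns of its width, rows of its height, amid what is visible of it).
- ctrl.cut_out(picture, thing): "pixels" (480x640 bool, what is visible of it) and "xy" ([column, row] as shares, 0 to 1, of the picture: columns of its width, rows of its height, amid what is visible of it).
The state is a dict: "clock": time; "joint_pos": joint angles; "qvel": joint speeds; "tau": joint torques, N m; "tool_pos": TCP position; "orientation": TCP orientation; "force": force on the tool from outside, world axes, zero at the start; "moment": the same for the moment, N m; "opening": finger opening in m; "gripper_force": force on a finger pad.
Only numpy, scipy, OpenCV 4.12 (cv2) and the standard library are available. Lean on these libraries where they do the work, as an engineer would, in place of code of your own. Each camera call takes 0.05 s, during which the arm holds its last target. There are 200 camera calls.

## Working session

There is one attempt and no reset: what is moved stays moved. The work goes in short steps, Python scripts to look and compute and a tool call to move; the robot and the scene stay as the last step left them, time stands still between calls to the robot, and variables do not carry over. Pictures are saved under pics/ and viewed, at most 10 in all, crops included, and the job is handed in when it is done.

Besides the shell and the picture viewer there is one more tool, called after "Emit:" as name(argument=value, ...), one argument or row to a line, values as JSON. send_rows: Moves the arm, as the interface text tells. Shift numbers are shares of 800 mm and turn numbers shares of 90 degrees, none past 1 either way. Its arguments: {"type":"object","properties":{"deltas":{"type":"array","items":{"type":"array"}},"gripper":{"type":"number"}},"required":["deltas"]}

```bash
mkdir -p pics; ls
cat > h.py <<'E'
import numpy as np, cv2
from plant import ctrl
from scipy.spatial.transform import Rotation as R
def cam(p):
    f=240/np.tan(np.radians(p["vertical_fov"]/2)); K=np.array([[f,0,p["cx"]],[0,f,p["cy"]],[0,0,1]])
    return K,np.array(p["rvec"],float),np.array(p["tvec"],float)
def ray(p,uv):
    K,r,t=cam(p); M=cv2.Rodrigues(r)[0]; d=M.T@np.linalg.inv(K)@np.array([uv[0],uv[1],1.]); return -M.T@t,d
def atz(p,uv,z):
    c,d=ray(p,uv); return c+d*(z-c[2])/d[2]
def proj(p,X):
    K,r,t=cam(p); return cv2.projectPoints(np.array(X,float).reshape(-1,3),r,t,K,None)[0].reshape(-1,2)
E
python3 - <<'E'
from h import *
for n in("scene","top"):
    p=ctrl.snapshot(n); cv2.imwrite(f"pics/{n}0.png",p["color"][...,::-1]); print(n,p["vertical_fov"],ray(p,(320,240)))
    for t in("half_sole","block","lever_bar","lever","box","slot","tin","brush","sandal","heel","well_mouth"):
        try:
            print(t,[(np.round(np.array(d["xy"])*[640,480],1),round(d["conf"],2)) for d in ctrl.boxes_of(p,t)[:2]])
        except Exception as e: print(t,e)
print(ctrl.get_obs())
E
```

```text
pics
scene 53.78616348430245 (array([ 1.30123957, -0.41044839,  0.94314254]), array([-0.61599864,  0.34752443, -0.70699356]))
half_sole []
block [(array([243.9, 281.8]), 0.65)]
lever_bar [(array([224.1, 230.6]), 0.6), (array([302. , 247.1]), 0.47)]
lever [(array([223.9, 231.1]), 0.72)]
box [(array([402.8, 239.5]), 0.76)]
slot [(array([405.4, 238.9]), 0.88)]
tin [(array([334.7, 281.3]), 0.8)]
brush [(array([300.3, 246.8]), 0.81)]
sandal []
heel [(array([128.9, 307.3]), 0.62)]
well_mouth []
top 53.25768524202216 (array([0.44862432, 0.00990401, 1.28908401]), array([ 0.10675541, -0.01934064, -0.99430638]))
half_sole [(array([395.3, 239.7]), 0.45)]
block [(array([397.3, 245.3]), 0.62)]
lever_bar [(array([400.3, 295.5]), 0.86)]
lever [(array([399.3, 291.5]), 0.94)]
box [(array([230.3, 213.4]), 0.57), (array([396.4, 237.4]), 0.56)]
slot [(array([231.1, 211.7]), 0.89)]
tin [(array([311.7, 215.8]), 0.63), (array([232. , 213.9]), 0.37)]
brush [(array([318.6, 274.1]), 0.86)]
sandal [(array([124.2, 261.3]), 0.64), (array([312. , 212.9]), 0.55)]
heel [(array([496.1, 270.8]), 0.64)]
well_mouth [(array([395.4, 243.4]), 0.8)]
{'clock': 1.2, 'joint_pos': array([ 8.72680465e+01,  2.05452728e+01,  6.82571520e-01,  6.52043927e-04,
       -7.01360313e+01, -1.65079698e+01]), 'qvel': array([ 0.11864007,  0.0879712 ,  0.07453532, -0.0712467 , -0.05286812,
       -0.03884205]), 'tau': array([ 9.40129041e-07, -5.82383966e+01,  2.93296427e+01,  7.00228304e+00,
        1.23808140e-02, -7.38877418e-06]), 'tool_pos': array([0.22243117, 0.63728026, 0.29218024]), 'orientation': array([-1.79998611e+02, -2.27847576e-04, -1.92397018e+01]), 'force': array([-0.92754781, -0.20845601,  0.3174369 ]), 'moment': array([-0.02679242,  0.04394604, -0.02139046]), 'gripper_force': 0.0, 'opening': 0.08766399165287042}
```

View images.

View pics/scene0.png

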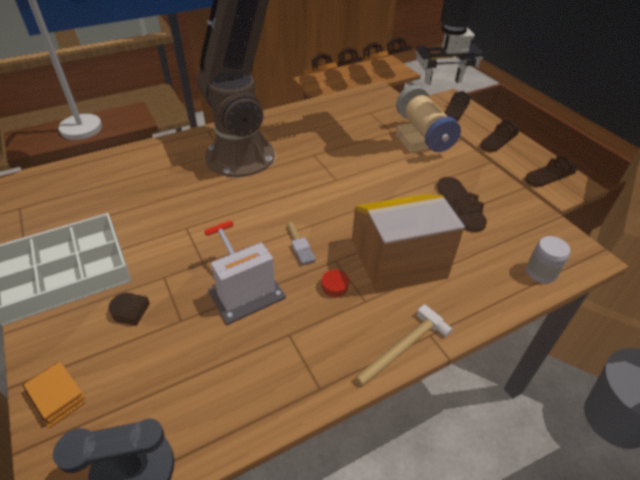

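View pics/top0.png

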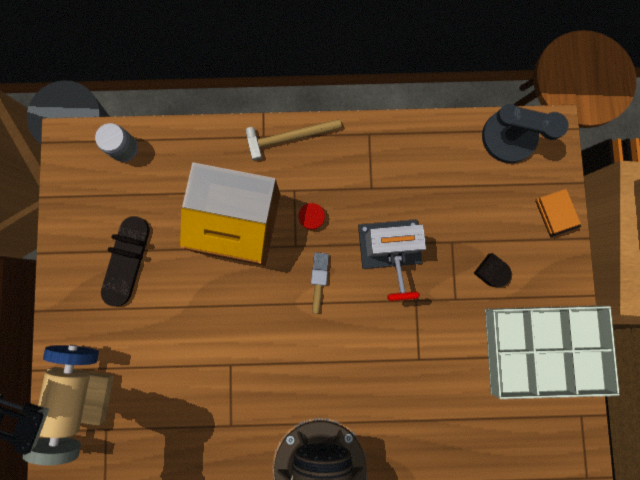

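Run:
```python
from h import *
p=ctrl.snapshot("top"); s=ctrl.snapshot("scene")
img=p["color"]; hsv=cv2.cvtColor(img,cv2.COLOR_RGB2HSV)
def rect(mask,win,name,z):
    m=np.zeros_like(mask); x0,y0,x1,y1=win; m[y0:y1,x0:x1]=mask[y0:y1,x0:x1]
    n,l,st,c=cv2.connectedComponentsWithStats(m.astype(np.uint8)); k=1+np.argmax(st[1:,4])
    ys,xs=np.where(l==k); P=np.array([atz(p,(x,y),z)[:2] for x,y in zip(xs,ys)],np.float32)
    r=cv2.minAreaRect(P); print(name,st[k],c[k],"mean",P.mean(0),r); return P.mean(0)
w=rect((hsv[...,0]<22)&(hsv[...,1]>110)&(hsv[...,2]>120),(370,225,425,250),"sole",.13)
b=rect(((hsv[...,0]<6)|(hsv[...,0]>174))&(hsv[...,1]>150)&(hsv[...,2]>80),(380,280,425,310),"bar",.125)
d=w-b; print("block x axis yaw",np.degrees(np.arctan2(d[1],d[0])),np.linalg.norm(d))
rect(hsv[...,2]<110,(195,222,250,248),"slot",.16)
for n in("slot","well_mouth"):
    for q in(p,s):
        for t in ctrl.boxes_of(q,n)[:1]: print(n,atz(q,np.array(t["xy"])*[640,480],.16 if n=="slot" else .13))
# box lid corners: white-ish region
m=ctrl.cut_out(p,"box")[0]["pixels"]; 
yel=(hsv[...,0]>18)&(hsv[...,0]<32)&(hsv[...,1]>180)&m
rect(yel,(150,150,300,280),"yellow",.16)
cv2.imwrite("pics/crop.png",np.hstack([cv2.resize(img[150:270,170:290],(396,396),interpolation=cv2.INTER_CUBIC),cv2.resize(img[200:320,340:460],(396,396),interpolation=cv2.INTER_CUBIC)])[...,::-1])
```

```text
sole [382 236  33   7 148] [397.5472973 238.75     ] mean [ 0.5707762 -0.2016005] ((0.5708696246147156, -0.20251697301864624), (0.011022042483091354, 0.0789916068315506), 3.361812114715576)
bar [388 291  31  10 214] [403.31308411 295.89719626] mean [ 0.4323761  -0.20951132] ((0.4324043393135071, -0.2088906466960907), (0.017578238621354103, 0.07347533106803894), 4.026216983795166)
block x axis yaw 3.2714117 0.13862604
slot [204 230  36   9  88] [220.93181818 233.61363636] mean [0.5917805 0.2227675] ((0.5913889408111572, 0.2215549349784851), (0.08509687334299088, 0.008148805238306522), 79.7300033569336)
slot [0.64965368 0.19645059 0.16      ]
slot [0.70863015 0.15394241 0.16      ]
well_mouth [ 0.55446307 -0.1841588   0.13      ]
well_mouth [ 0.63587928 -0.23190556  0.13      ]Traceback (most recent call last):
  File "<stdin>", line 17, in <module>
IndexError: list index out of range
```

```bash
cat > ov.py <<'E'
from h import *
import sys
W=(0.5709,-0.2022,3.4); S=(0.5915,0.2220,-10.3)
def tf(o,yaw,L):
    a=np.radians(yaw); L=np.array(L,float); return np.c_[o[0]+np.cos(a)*L[:,0]-np.sin(a)*L[:,1],o[1]+np.sin(a)*L[:,0]+np.cos(a)*L[:,1],L[:,2]]
def rc(x0,x1,y,z0,z1): return [(x0,-y,z0),(x1,-y,z1),(x1,y,z1),(x0,y,z0)]
c,sn=.01187/2,.00832/2
BL=[rc(-.03,.03,.065,.13,.13),rc(-.005,.005,.04,.13,.13),rc(-.06,.06,.08,.012,.012)]
BX=[rc(-c,c,.043,.16-sn,.16+sn),rc(-.041,.041,.1,.1313,.1887),rc(.041,.155,.1,.187,.187)]
def draw(p,crops,fn):
    k=4; out=[]
    for x0,y0,n in crops:
        im=cv2.resize(p["color"][y0:y0+n,x0:x0+n],(396,396),interpolation=cv2.INTER_CUBIC)[...,::-1].copy(); k=396/n
        for o,LL in((W,BL),(S,BX)):
            for L in LL:
                uv=(proj(p,tf(o,o[2],L))-[x0-.5,y0-.5])*k-.5
                cv2.polylines(im,[np.round(uv*8).astype(np.int32)],True,(255,0,255),1,cv2.LINE_AA,3)
        out.append(im)
    cv2.imwrite(fn,np.hstack(out))
if __name__=="__main__":
    draw(ctrl.snapshot("top"),[(170,150,120),(345,205,100)],"pics/o1.png")
    draw(ctrl.snapshot("scene"),[(345,175,120),(195,210,100)],"pics/o2.png")
E
python3 ov.py
```

```text
(no output)
```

View pics/o1.png

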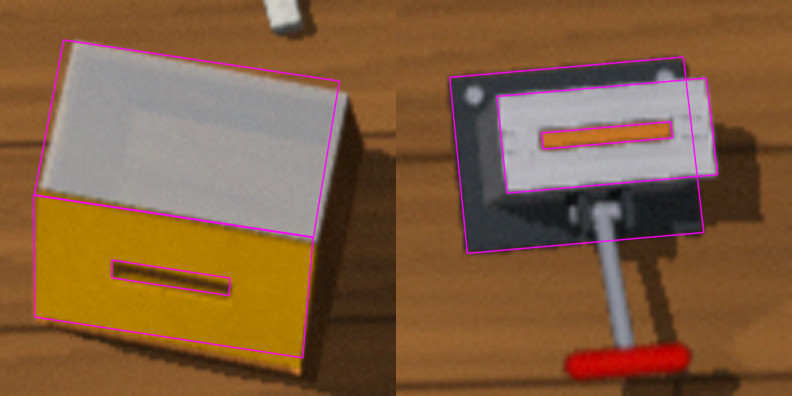

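View pics/o2.png

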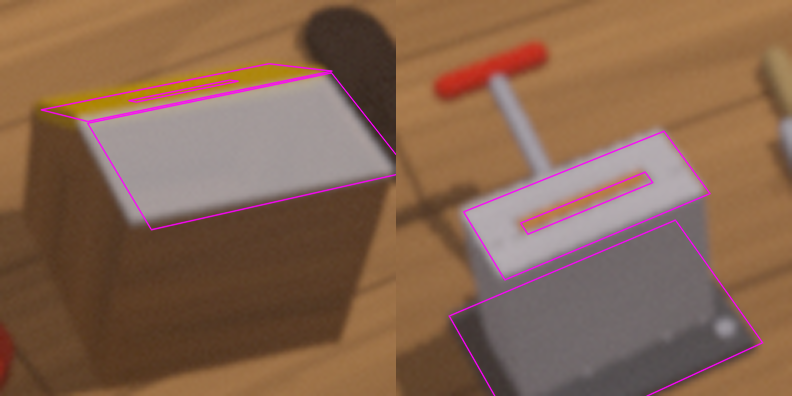

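Run:
```python
from h import *; import ov
from scipy.optimize import least_squares as ls
L=np.array([(.155,.1,.187),(.155,-.1,.187),(.041,-.1,.187),(-.041,.1,.1313),(-.041,-.1,.1313),(.0,.043,.16),(0,-.043,.16)])
T=np.array([(73,42),(347,93),(315,238),(37,318),(300,375),(112,268),(231,288)])/3.3+[170,150]
L2=np.array([(.155,.1,.187),(.155,-.1,.187),(.041,-.1,.187),(.041,.1,.187)])
T2=np.array([(392,172),(133,225),(82,121),(329,72)])/3.3+[345,175]
p=ctrl.snapshot("top");s=ctrl.snapshot("scene")
ft=lambda v:(proj(p,ov.tf(v[:2],v[2],L))-T).ravel()
fs=lambda v:(proj(s,ov.tf(v[:2],v[2],L2))-T2).ravel()
x0=[.59,.22,-11]
for f in(ft,fs,lambda v:np.r_[ft(v),fs(v)]):
    r=ls(f,x0,x_scale=[.01,.01,1],loss="soft_l1"); print(np.round(r.x,4),np.round(f(r.x),1))
ov.S=tuple(ls(ft,x0,x_scale=[.01,.01,1],loss="soft_l1").x)
ov.draw(p,[(170,150,120),(200,200,60)],"pics/o3.png")
```

```text
[  0.5875   0.2201 -12.1884] [-0.1 -0.5 -0.1 -0.7  0.2  2.5 -0.7 -0.6  0.4 -2.8  0.4  0.9 -0.2  1.4]
[  0.5888   0.2201 -12.5327] [ 2.   0.5  0.5 -0.2 -1.3 -1.2 -0.9  0.5]
[  0.5879   0.22   -12.2797] [-0.  -0.7  0.  -0.8  0.2  2.4 -0.7 -0.9  0.3 -2.9  0.4  0.7 -0.2  1.2
  1.9  0.1  0.7 -0.4 -1.4 -1.3 -1.1  0.1]
```

View pics/o3.png

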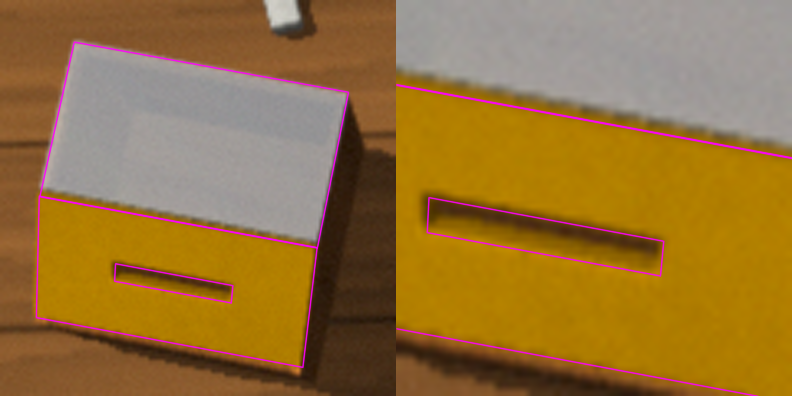

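```bash
cat > go.py <<'E'
from h import *
import sys
# usage: go.py x y z yaw  (TCP target; several groups of 4) -> shares from the present pose
o=ctrl.get_obs(); P=o["tool_pos"]; Rm=R.from_euler("xyz",o["orientation"],degrees=True)
print("t",o["clock"],np.round(P,4),np.round(o["orientation"],2),np.round(o["force"],1),round(o["opening"],4),o["gripper_force"],np.round(o["joint_pos"],0))
a=np.array(sys.argv[1:],float).reshape(-1,4)
for g in a:
    d=Rm.inv().apply(g[:3]-P)/.8; t=-((g[3]-o["orientation"][2]+180)%360-180)/90
    print(np.round(d,4),round(t,4),"mm",round(np.linalg.norm(g[:3]-P)*1000))
E
python3 go.py .45 .25 .30 3.4 .43 -.21 .25 3.4
```

```text
t 1.75 [0.2224 0.6373 0.2922] [180.     0.   -19.24] [ 0.1  0.  -0. ] 0.0876 0.0 [ 87.  21.   1.  -0. -70. -17.]
[ 0.4281  0.3633 -0.0098] -0.2515 mm 449
[0.594  0.9144 0.0527] -0.2515 mm 873
```

Emit:
send_rows(
  deltas=[
    [[0.428, 0.363, -0.01], -0.2515],
    [[0.428, 0.363, -0.01], -0.2515],
    [[0.428, 0.363, -0.01], -0.2515],
    [[0.428, 0.363, -0.01], -0.2515],
    [[0.428, 0.363, -0.01], -0.2515],
  ],
  gripper=0,
)

```text
clock: 2.17
tool_pos: [0.3286, 0.456, 0.296]
orientation: [-180.0, -0.0, 3.5]
force: [1.1, 0.5, 0.7]
opening: 0.0596
gripper_force: 0.0
```

```bash
python3 go.py .45 .25 .30 3.4 .428 -.2107 .23 3.4
```

```text
t 2.1667 [0.3286 0.456  0.296 ] [-1.7999e+02 -1.0000e-02  3.5400e+00] [1.1 0.5 0.7] 0.0596 0.0 [ 74.  10. -13.   0. -67.  19.]
[ 0.1356  0.2663 -0.005 ] 0.0016 mm 239
[0.0726 0.8394 0.0823] 0.0016 mm 677
```

Emit:
send_rows(
  deltas=[
    [[0.136, 0.266, -0.005], 0],
    [[0.136, 0.266, -0.005], 0],
    [[0.136, 0.266, -0.005], 0],
    [[0.136, 0.266, -0.005], 0],
    [[0.136, 0.266, -0.005], 0],
  ],
)

```text
clock: 2.58
tool_pos: [0.4342, 0.2763, 0.2999]
orientation: [-180.0, -0.0, 3.4]
force: [1.3, 0.5, 0.1]
opening: 0.0265
gripper_force: 0.0
```

Emit:
send_rows(
  deltas=[
    [[-0.04, 0.6, 0.06], 0],
    [[-0.04, 0.6, 0.06], 0],
    [[-0.04, 0.6, 0.06], 0],
    [[-0.04, 0.6, 0.06], 0],
    [[-0.04, 0.6, 0.06], 0],
  ],
)

```text
clock: 3.0
tool_pos: [0.4316, 0.069, 0.2789]
orientation: [-180.0, -0.1, 3.4]
force: [1.7, -0.2, 0.4]
opening: 0.0007
gripper_force: 0.0
```

```bash
python3 go.py .428 -.2107 .21 3.4
```

```text
t 3.0 [0.4316 0.069  0.2789] [-1.7997e+02 -6.0000e-02  3.4200e+00] [ 1.7 -0.2  0.4] 0.0007 0.0 [ 35.  -2. -29.   0. -63.  58.]
[-0.0255  0.3488  0.0859] 0.0002 mm 288
```

Emit:
send_rows(
  deltas=[
    [[-0.0255, 0.349, 0.086], 0],
    [[-0.0255, 0.349, 0.086], 0],
    [[-0.0255, 0.349, 0.086], 0],
    [[-0.0255, 0.349, 0.086], 0],
    [[-0.0255, 0.349, 0.086], 0],
  ],
)

```text
clock: 3.42
tool_pos: [0.429, -0.1333, 0.2291]
orientation: [-180.0, -0.1, 3.4]
force: [2.2, 0.7, 0.6]
opening: 0.0
gripper_force: 0.0
```

```bash
python3 go.py .428 -.2107 .21 3.4
```

```text
t 3.4167 [ 0.429  -0.1333  0.2291] [-1.80e+02 -1.00e-01  3.42e+00] [2.2 0.7 0.6] 0.0 0.0 [  8.   2. -32.   0. -56.  85.]
[-0.0071  0.0965  0.0239] 0.0003 mm 80
```

Emit:
send_rows(
  deltas=[
    [[-0.007, 0.0965, 0.01], 0],
    [[-0.007, 0.0965, 0.02], 0],
    [[-0.007, 0.0965, 0.03], 0],
    [[-0.007, 0.0965, 0.035], 0],
    [[-0.007, 0.0965, 0.04], 0],
  ],
)

```text
clock: 3.83
tool_pos: [0.4281, -0.2091, 0.1966]
orientation: [-180.0, 0.0, 3.3]
force: [0.3, 0.6, -0.1]
opening: 0.0004
gripper_force: 0.0
```

```bash
python3 go.py .428 -.2107 .160 3.4 .428 -.2107 .1245 3.4
```

```text
t 3.8333 [ 0.4281 -0.2091  0.1966] [-1.80e+02  3.00e-02  3.32e+00] [ 0.3  0.6 -0.1] 0.0004 0.0 [ -2.   7. -31.  -0. -52.  96.]
[-0.0002  0.0021  0.0457] -0.0009 mm 37
[-0.0001  0.0021  0.0901] -0.0009 mm 72
```

Emit:
send_rows(
  deltas=[
    [[0, 0.001, 0.009], 0],
    [[0, 0.001, 0.018], 0],
    [[0, 0.001, 0.027], 0],
    [[0, 0.001, 0.036], 0],
    [[0, 0.001, 0.045], 0],
  ],
)

```text
clock: 4.25
tool_pos: [0.4282, -0.2084, 0.1612]
orientation: [180.0, 0.0, 3.6]
force: [-3.0, -0.7, 5.5]
opening: 0.0004
gripper_force: 2.5
```

Emit:
send_rows(
  deltas=[
    [[0, 0, 0.01], 0],
    [[0, 0, 0.02], 0],
    [[0, 0, 0.03], 0],
    [[0, 0, 0.038], 0],
    [[0, 0, 0.041], 0],
  ],
)

```text
clock: 4.67
tool_pos: [0.4298, -0.2089, 0.1279]
orientation: [180.0, -0.1, 3.5]
force: [2.0, 3.2, 5.4]
opening: -0.0001
gripper_force: 2.2
```

```bash
python3 go.py .428 -.2107 .1245 3.4
```

```text
t 4.6667 [ 0.4298 -0.2089  0.1279] [ 1.7999e+02 -1.3000e-01  3.4900e+00] [2.  3.2 5.4] -0.0001 2.1705288416706026 [ -2.  12. -36.   0. -42.  96.]
[-0.0024  0.0021  0.0043] 0.001 mm 4
```

Contact force (about 5.5 N) matches the lever. Finish the stroke gently.

Emit:
send_rows(
  deltas=[
    [[0, 0, 0.002], 0],
    [[0, 0, 0.003], 0],
    [[0, 0, 0.004], 0],
    [[0, 0, 0.005], 0],
    [[0, 0, 0.005], 0],
  ],
)

```text
clock: 5.08
tool_pos: [0.4293, -0.2097, 0.1252]
orientation: [180.0, -0.1, 3.4]
force: [0.6, 3.8, 11.5]
opening: 0.0002
gripper_force: 5.6
```

```bash
python3 go.py .428 -.2107 .20 3.4
```

```text
t 5.0833 [ 0.4293 -0.2097  0.1252] [ 1.7998e+02 -1.1000e-01  3.4100e+00] [ 0.6  3.8 11.5] 0.0002 5.6203175615519285 [ -2.  13. -36.   0. -41.  96.]
[-0.0015  0.0012 -0.0935] 0.0002 mm 75
```

Emit:
send_rows(
  deltas=[
    [[0, 0, -0.05], 0],
    [[0, 0, -0.1], 0],
    [[0, 0, -0.15], 0],
    [[0, 0, -0.18], 0],
    [[0, 0, -0.18], 0],
  ],
  gripper=1,
)

```text
clock: 5.5
tool_pos: [0.4298, -0.2103, 0.2735]
orientation: [179.9, -0.4, 3.4]
force: [0.6, -0.0, -0.4]
opening: 0.0283
gripper_force: 0.0
```

```bash
python3 go.py .5709 -.2022 .25 3.4;python3 - <<'E'
from h import *
import ov
p=ctrl.snapshot("top");s=ctrl.snapshot("scene")
# predicted raised edge at z=.172
ov.BL=[ov.rc(-.03,.03,.065,.13,.13),ov.rc(-.005,.005,.04,.172,.172)]
ov.draw(p,[(345,205,100)],"pics/a.png"); ov.draw(s,[(195,190,100)],"pics/b.png")
cv2.imwrite("pics/o4.png",np.hstack([cv2.imread("pics/a.png"),cv2.imread("pics/b.png")]))
E
```

```text
t 5.5 [ 0.4298 -0.2103  0.2735] [179.88  -0.41   3.4 ] [ 0.6 -0.  -0.4] 0.0283 0.0 [ -2.   2. -25.   0. -62.  96.]
[0.1765 0.0003 0.0306] 0.0 mm 143
```

View pics/o4.png

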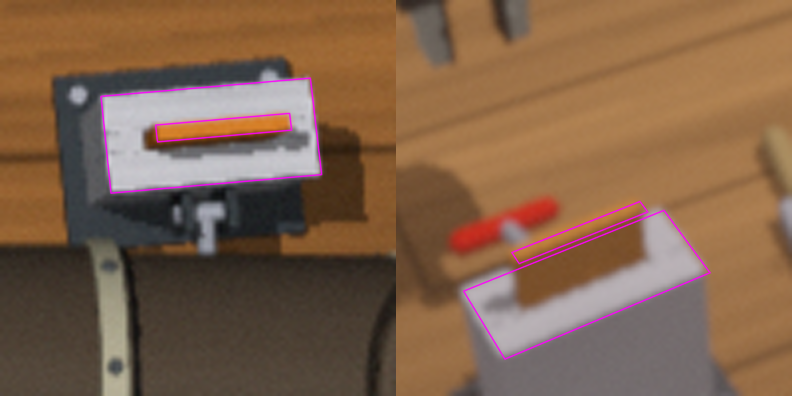

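Emit:
send_rows(
  deltas=[
    [[0.05, 0, 0], 0],
    [[0.1, 0, 0], 0],
    [[0.15, 0, 0], 0],
    [[0.1765, 0, 0], 0],
    [[0.1765, 0, 0], 0],
  ],
)

```text
clock: 6.02
tool_pos: [0.5719, -0.2009, 0.2646]
orientation: [-180.0, 0.3, 3.4]
force: [-0.0, -0.4, -0.3]
opening: 0.0699
gripper_force: 0.0
```

Emit:
send_rows(
  deltas=[
    [[0, 0, 0], 0],
    [[0, 0, 0], 0],
    [[0, 0, 0], 0],
    [[0, 0, 0], 0],
    [[0, 0, 0], 0],
  ],
)

```text
clock: 6.43
tool_pos: [0.5686, -0.2014, 0.2685]
orientation: [-180.0, -0.0, 3.4]
force: [-0.3, 0.3, -0.0]
opening: 0.0871
gripper_force: 0.0
```

```bash
python3 go.py .5709 -.2022 .206 3.4
```

```text
t 6.4333 [ 0.5686 -0.2014  0.2685] [-1.80e+02 -2.00e-02  3.38e+00] [-0.3  0.3 -0. ] 0.0871 0.0 [ -1.  15. -11.  -0. -64.  94.]
[0.0027 0.0012 0.0781] -0.0002 mm 63
```

Emit:
send_rows(
  deltas=[
    [[0.0027, 0.001, 0.02], 0],
    [[0.0027, 0.001, 0.04], 0],
    [[0.0027, 0.001, 0.06], 0],
    [[0.0027, 0.001, 0.078], 0],
    [[0.0027, 0.001, 0.078], 0],
  ],
)

```text
clock: 6.85
tool_pos: [0.5697, -0.2017, 0.2032]
orientation: [-179.9, 0.2, 3.4]
force: [0.6, 0.4, -0.9]
opening: 0.0875
gripper_force: 0.0
```

Emit:
send_rows(
  deltas=[
    [[0, 0, 0], 0],
    [[0, 0, 0], 0],
    [[0, 0, 0], 0],
    [[0, 0, 0], 0],
    [[0, 0, 0], 0],
  ],
  gripper=0,
)

```text
clock: 7.27
tool_pos: [0.5719, -0.2021, 0.2067]
orientation: [180.0, -0.1, 3.4]
force: [0.1, -1.3, 2.2]
opening: 0.0798
gripper_force: 29.9
```

```bash
python3 go.py .5709 -.2022 .206 3.4
```

```text
t 7.2667 [ 0.5719 -0.2021  0.2067] [ 1.7997e+02 -8.0000e-02  3.4000e+00] [ 0.1 -1.3  2.2] 0.0798 29.911639094352722 [ -1.  18. -15.   0. -57.  94.]
[-0.0013  0.0001  0.0009] -0.0 mm 1
```

Emit:
send_rows(
  deltas=[
    [[-0.001, 0, -0.01], 0],
    [[-0.001, 0, -0.02], 0],
    [[-0.001, 0, -0.03], 0],
    [[-0.001, 0, -0.042], 0],
    [[-0.001, 0, -0.051], 0],
  ],
)

```text
clock: 7.68
tool_pos: [0.5711, -0.2019, 0.2483]
orientation: [180.0, -0.1, 3.4]
force: [-0.1, -0.6, -1.5]
opening: 0.0801
gripper_force: 29.9
```

```bash
python3 go.py .5709 -.2022 .247 3.4 .5223 -.2051 .247 3.4
```

```text
t 7.6833 [ 0.5711 -0.2019  0.2483] [ 1.7999e+02 -8.0000e-02  3.4100e+00] [-0.1 -0.6 -1.5] 0.0801 29.895780086517334 [ -1.  16. -12.   0. -62.  94.]
[-0.0003  0.0004  0.0016] 0.0001 mm 1
[-0.0611  0.0004  0.0015] 0.0001 mm 49
```

Emit:
send_rows(
  deltas=[
    [[-0.004, 0, 0.001], 0],
    [[-0.009, 0, 0.001], 0],
    [[-0.014, 0, 0.001], 0],
    [[-0.019, 0, 0.001], 0],
    [[-0.024, 0, 0.001], 0],
  ],
)

```text
clock: 8.1
tool_pos: [0.5528, -0.2033, 0.2459]
orientation: [180.0, -0.2, 3.4]
force: [12.2, -2.4, -7.7]
opening: 0.0798
gripper_force: 30.0
```

Emit:
send_rows(
  deltas=[
    [[-0.007, 0, 0], 0],
    [[-0.015, 0, 0], 0],
    [[-0.022, 0, 0], 0],
    [[-0.03, 0, 0], 0],
    [[-0.038, 0, 0], 0],
  ],
)

```text
clock: 8.52
tool_pos: [0.5299, -0.2043, 0.2465]
orientation: [179.9, -1.1, 3.5]
force: [36.8, -1.8, -19.5]
opening: 0.0791
gripper_force: 29.8
```

```bash
python3 go.py .5223 -.2051 .247 3.4 .5223 -.2051 .32 3.4
python3 - <<'E'
from h import *
s=ctrl.snapshot("scene"); cv2.imwrite("pics/s5.png",cv2.resize(s["color"][130:280,150:350],(800,600),interpolation=cv2.INTER_CUBIC)[...,::-1])
E
```

```text
t 8.5167 [ 0.5299 -0.2043  0.2465] [179.9   -1.07   3.51] [ 36.8  -1.8 -19.5] 0.0791 29.772015810012817 [ -1.  12. -18.   0. -59.  95.]
[-0.0095  0.0004 -0.0008] 0.0012 mm 8
[-0.0078  0.0006 -0.092 ] 0.0012 mm 74
```

View pics/s5.png

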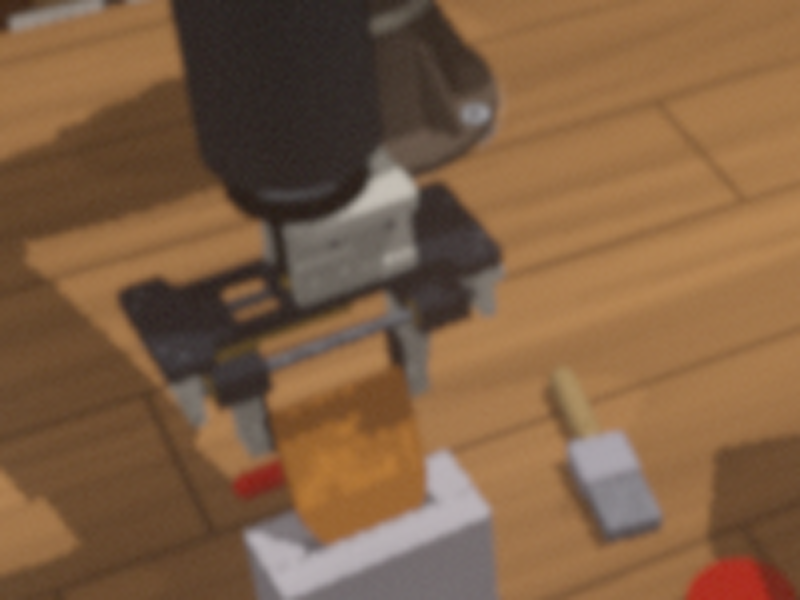

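Emit:
send_rows(
  deltas=[
    [[0, 0, -0.002], 0],
    [[0, 0, -0.004], 0],
    [[-0.001, 0, -0.005], 0],
    [[-0.002, 0, -0.006], 0],
    [[-0.003, 0, -0.006], 0],
  ],
)

```text
clock: 8.98
tool_pos: [0.5178, -0.2048, 0.2496]
orientation: [-180.0, 0.2, 3.4]
force: [0.1, -0.4, -0.7]
opening: 0.0563
gripper_force: 0.0
```

```bash
python3 go.py .5223 -.2051 .247 3.4 .5223 -.2051 .32 3.4
python3 - <<'E'
from h import *
s=ctrl.snapshot("scene")
m=ctrl.cut_out(s,"half_sole")
for d in m[:1]:
    ys,xs=np.where(d["pixels"]); print(d["conf"],len(xs),xs.min(),xs.max(),ys.min(),ys.max())
np.save("m.npy",m[0]["pixels"] if m else np.zeros(1))
E
```

```text
t 8.9833 [ 0.5178 -0.2048  0.2496] [-1.7996e+02  1.7000e-01  3.3900e+00] [ 0.1 -0.4 -0.7] 0.0563 0.0 [ -1.  11. -18.  -0. -61.  95.]
[0.0057 0.0007 0.0032] -0.0001 mm 5
[ 0.0054  0.0006 -0.088 ] -0.0001 mm 71
0.82 526 224 257 242 267
```

Emit:
send_rows(
  deltas=[
    [[0, 0, -0.01], 0],
    [[0, 0, -0.03], 0],
    [[0, 0, -0.05], 0],
    [[0, 0, -0.07], 0],
    [[0, 0, -0.07], 0],
  ],
  gripper=1,
)

```text
clock: 9.5
tool_pos: [0.5197, -0.2056, 0.3107]
orientation: [179.9, -0.3, 3.4]
force: [0.5, -0.4, 0.1]
opening: 0.0734
gripper_force: 0.0
```

```bash
python3 go.py .5709 -.2022 .25 3.4
python3 - <<'E'
from h import *
s=ctrl.snapshot("scene");p=ctrl.snapshot("top")
cv2.imwrite("pics/s6.png",np.hstack([cv2.resize(q["color"][y:y+100,x:x+100],(400,400),interpolation=cv2.INTER_CUBIC) for q,x,y in((s,195,190),(p,345,200))])[...,::-1])
E
```

```text
t 9.5 [ 0.5197 -0.2056  0.3107] [179.9   -0.28   3.41] [ 0.5 -0.4  0.1] 0.0734 0.0 [ -1.   9. -13.   0. -68.  95.]
[ 0.0638 -0.0005  0.0762] 0.0001 mm 79
```

View pics/s6.png

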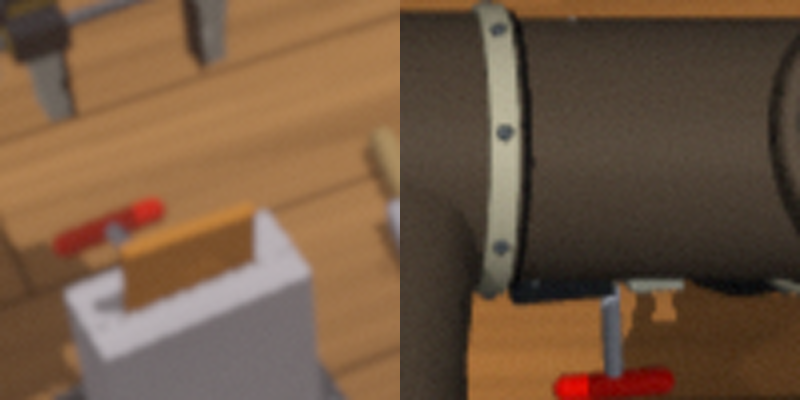

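Emit:
send_rows(
  deltas=[
    [[0.03, 0, 0], 0],
    [[0.064, 0, 0], 0],
    [[0.064, 0, 0.03], 0],
    [[0.064, 0, 0.05], 0],
    [[0.064, 0, 0.05], 0],
  ],
)

```text
clock: 10.02
tool_pos: [0.5679, -0.2015, 0.2619]
orientation: [-179.9, 0.4, 3.4]
force: [-0.5, 0.5, 0.1]
opening: 0.0882
gripper_force: 0.0
```

```bash
python3 go.py .5709 -.2022 .204 3.4
```

```text
t 10.0167 [ 0.5679 -0.2015  0.2619] [-179.88    0.43    3.35] [-0.5  0.5  0.1] 0.0882 0.0 [ -1.  15. -11.  -0. -64.  94.]
[0.0042 0.0013 0.0724] -0.0005 mm 58
```

Emit:
send_rows(
  deltas=[
    [[0.001, 0.001, 0.02], 0],
    [[0.001, 0.001, 0.04], 0],
    [[0.001, 0.001, 0.06], 0],
    [[0.001, 0.001, 0.074], 0],
    [[0.001, 0.001, 0.074], 0],
  ],
)

```text
clock: 10.43
tool_pos: [0.5695, -0.2026, 0.2053]
orientation: [-180.0, 0.2, 3.4]
force: [-0.5, -0.0, -0.1]
opening: 0.0875
gripper_force: 0.0
```

Emit:
send_rows(
  deltas=[
    [[0, 0, 0], 0],
    [[0, 0, 0], 0],
    [[0, 0, 0], 0],
    [[0, 0, 0], 0],
    [[0, 0, 0], 0],
  ],
)

```text
clock: 10.85
tool_pos: [0.5711, -0.2028, 0.2081]
orientation: [180.0, -0.1, 3.4]
force: [-0.3, 0.4, 0.2]
opening: 0.0874
gripper_force: 0.0
```

```bash
python3 go.py .5709 -.2022 .204 3.4
```

```text
t 10.85 [ 0.5711 -0.2028  0.2081] [ 1.7999e+02 -7.0000e-02  3.4000e+00] [-0.3  0.4  0.2] 0.0874 0.0 [ -1.  18. -15.   0. -57.  94.]
[-0.0002 -0.0007  0.0052] -0.0 mm 4
```

Emit:
send_rows(
  deltas=[
    [[0, 0, 0.005], 0],
    [[0, 0, 0.005], 0],
    [[0, 0, 0.005], 0],
    [[0, 0, 0.005], 0],
    [[0, 0, 0.005], 0],
  ],
  gripper=0,
)

```text
clock: 11.27
tool_pos: [0.5707, -0.2027, 0.2031]
orientation: [-180.0, 0.0, 3.4]
force: [-0.6, -0.8, -1.3]
opening: 0.0802
gripper_force: 29.7
```

Emit:
send_rows(
  deltas=[
    [[0, 0, -0.01], 0],
    [[0, 0, -0.025], 0],
    [[0, 0, -0.04], 0],
    [[0, 0, -0.055], 0],
    [[0, 0, -0.059], 0],
  ],
)

```text
clock: 11.68
tool_pos: [0.5717, -0.203, 0.2532]
orientation: [179.9, -0.2, 3.4]
force: [0.1, -0.7, 0.2]
opening: 0.0809
gripper_force: 29.7
```

```bash
python3 go.py .5709 -.2022 .251 3.4
```

```text
t 11.6833 [ 0.5717 -0.203   0.2532] [179.95  -0.18   3.42] [ 0.1 -0.7  0.2] 0.0809 29.73141521215439 [ -1.  16. -12.   0. -63.  94.]
[-0.001  -0.001   0.0028] 0.0002 mm 2
```

Emit:
send_rows(
  deltas=[
    [[-0.003, 0, 0.001], 0],
    [[-0.007, 0, 0.001], 0],
    [[-0.011, 0, 0.001], 0],
    [[-0.015, 0, 0.001], 0],
    [[-0.019, 0, 0.001], 0],
  ],
)

```text
clock: 12.1
tool_pos: [0.5556, -0.2038, 0.2495]
orientation: [180.0, -0.0, 3.4]
force: [3.4, -0.9, -0.5]
opening: 0.0798
gripper_force: 29.9
```

```bash
python3 go.py .5709 -.2022 .251 3.4
```

```text
t 12.1 [ 0.5556 -0.2038  0.2495] [ 1.7998e+02 -2.0000e-02  3.4100e+00] [ 3.4 -0.9 -0.5] 0.0798 29.93157684803009 [ -1.  15. -14.   0. -62.  95.]
[ 0.0192 -0.0008 -0.0019] 0.0001 mm 15
```

Emit:
send_rows(
  deltas=[
    [[-0.003, 0, -0.002], 0],
    [[-0.006, 0, -0.003], 0],
    [[-0.009, 0, -0.003], 0],
    [[-0.012, 0, -0.003], 0],
    [[-0.016, 0, -0.003], 0],
  ],
)

```text
clock: 12.52
tool_pos: [0.5434, -0.2044, 0.2524]
orientation: [180.0, -0.1, 3.4]
force: [4.5, 0.5, -0.8]
opening: 0.0797
gripper_force: 30.0
```

```bash
python3 go.py .5250 -.2050 .247 3.4
```

```text
t 12.5167 [ 0.5434 -0.2044  0.2524] [ 1.7999e+02 -1.0000e-01  3.4100e+00] [ 4.5  0.5 -0.8] 0.0797 29.999811351299286 [ -1.  13. -15.   0. -62.  95.]
[-0.0231 -0.0006  0.0068] 0.0001 mm 19
```

Emit:
send_rows(
  deltas=[
    [[-0.005, 0, 0.001], 0],
    [[-0.01, 0, 0.002], 0],
    [[-0.015, 0, 0.004], 0],
    [[-0.02, 0, 0.006], 0],
    [[-0.024, 0, 0.007], 0],
  ],
)

```text
clock: 12.93
tool_pos: [0.5236, -0.2054, 0.2466]
orientation: [-180.0, -0.0, 3.4]
force: [4.9, 0.8, -0.7]
opening: 0.0794
gripper_force: 30.0
```

```bash
python3 go.py .5250 -.2050 .247 3.4
```

```text
t 12.9333 [ 0.5236 -0.2054  0.2466] [-1.8e+02 -5.0e-02  3.4e+00] [ 4.9  0.8 -0.7] 0.0794 29.99967098236084 [ -1.  12. -17.  -0. -60.  95.]
[ 0.0018 -0.0005 -0.0005] -0.0 mm 2
```

Emit:
send_rows(
  deltas=[
    [[0, 0, -0.03], 0],
    [[0, 0, -0.06], 0],
    [[0, 0, -0.09], 0],
    [[0, 0, -0.11], 0],
    [[0, 0, -0.115], 0],
  ],
)

```text
clock: 13.35
tool_pos: [0.523, -0.2059, 0.3409]
orientation: [180.0, -0.0, 3.4]
force: [0.1, -0.7, -1.0]
opening: 0.0797
gripper_force: 30.0
```

```bash
python3 go.py .5284 .2337 .34 -12.2
python3 - <<'E'
from h import *
from scipy.optimize import least_squares as ls
s=ctrl.snapshot("scene")
m=ctrl.cut_out(s,"half_sole"); print([(d["conf"],d["pixels"].sum()) for d in m])
cv2.imwrite("pics/s7.png",cv2.resize(s["color"][90:240,170:330],(640,600),interpolation=cv2.INTER_CUBIC)[...,::-1])
np.save("m.npy",m[0]["pixels"])
o=ctrl.get_obs(); g=o["tool_pos"]-[0,0,.047]; yaw=np.radians(o["orientation"][2])
u=[(-.04,t) for t in(.1,.04)]+[(-.04*np.cos(f),.04-.04*np.sin(f)) for f in np.linspace(0,np.pi,20)]+[(.04,.1)]
for th in(20,25,30,35,40):
    a=np.radians(th); pts=[]
    for sx in(-.005,.005):
        for y,l in u:
            k=l-.084; X=-np.sin(a)*k+np.cos(a)*sx; Z=np.cos(a)*k+np.sin(a)*sx
            pts.append(g+[np.cos(yaw)*X-np.sin(yaw)*y,np.sin(yaw)*X+np.cos(yaw)*y,Z])
    h=cv2.convexHull(np.round(proj(s,pts)).astype(np.int32)); M=np.zeros((480,640),np.uint8); cv2.fillConvexPoly(M,h,1)
    pm=m[0]["pixels"]; print(th,(pm&(M>0)).sum()/(pm|(M>0)).sum(), "bottom rows",np.where(M)[0].max(),np.where(pm)[0].max())
E
```

```text
t 13.35 [ 0.523  -0.2059  0.3409] [ 1.7996e+02 -3.0000e-02  3.3900e+00] [ 0.1 -0.7 -1. ] 0.0797 29.999805092811584 [ -2.   8.  -9.   0. -72.  95.]
[ 0.0392 -0.5481  0.0007] 0.1732 mm 440
[(0.95, np.int64(1604))]
20 0.9278846153846154 bottom rows 232 232
25 0.9451401311866429 bottom rows 233 232
30 0.9399293286219081 bottom rows 233 232
35 0.9331378299120234 bottom rows 233 232
40 0.918013856812933 bottom rows 233 232
```

View pics/s7.png

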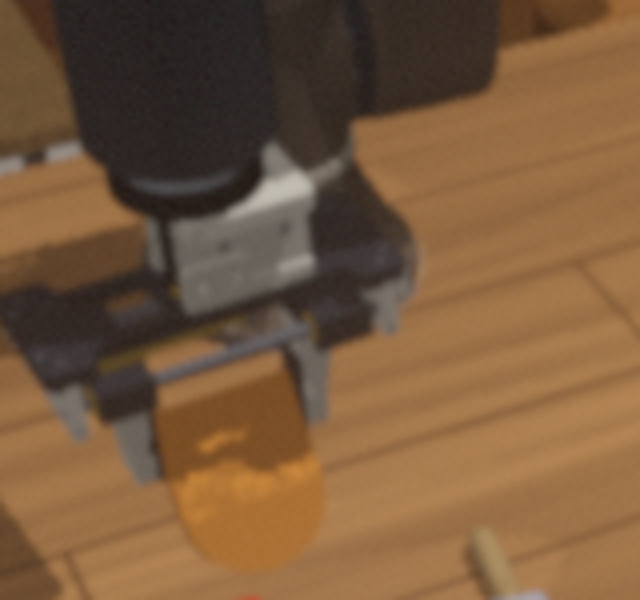

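Emit:
send_rows(
  deltas=[
    [[0.009, -0.05, 0], 0],
    [[0.009, -0.1, 0], 0.03],
    [[0.009, -0.15, 0], 0.08],
    [[0.015, -0.2, 0], 0.13],
    [[0.018, -0.25, 0], 0.1732],
  ],
)

```text
clock: 13.87
tool_pos: [0.5247, -0.0037, 0.3364]
orientation: [179.9, 0.2, -12.5]
force: [1.5, -0.7, -1.3]
opening: 0.0797
gripper_force: 30.0
```

```bash
python3 go.py .5284 .2337 .33 -12.2
```

```text
t 13.8667 [ 0.5247 -0.0037  0.3364] [179.9    0.21 -12.47] [ 1.5 -0.7 -1.3] 0.0797 29.994283318519592 [ 21.   5. -14.  -0. -71.  57.]
[-0.0595 -0.2908  0.0078] -0.003 mm 238
```

Emit:
send_rows(
  deltas=[
    [[-0.012, -0.05, 0], 0],
    [[-0.024, -0.1, 0], 0],
    [[-0.036, -0.15, 0], 0],
    [[-0.048, -0.2, 0], 0],
    [[-0.053, -0.245, 0.004], 0],
  ],
)

```text
clock: 14.28
tool_pos: [0.5244, 0.1973, 0.3339]
orientation: [179.9, 0.1, -12.2]
force: [0.4, -0.0, -0.1]
opening: 0.08
gripper_force: 30.0
```

Emit:
send_rows(
  deltas=[
    [[-0.004, -0.02, 0], 0],
    [[-0.006, -0.038, 0], 0],
    [[-0.007, -0.044, 0], 0],
    [[-0.007, -0.044, 0], 0],
    [[-0.007, -0.044, 0], 0],
  ],
)

```text
clock: 14.7
tool_pos: [0.528, 0.2301, 0.3347]
orientation: [179.9, 0.1, -12.2]
force: [0.4, -0.3, -0.5]
opening: 0.0796
gripper_force: 30.0
```

```bash
cat > ang.py <<'E'
from h import *
S=np.array([.5895,.2205,.160]); YB=-12.2
def pts(g,yaw,th,d=.084):
    a=np.radians(th); o=[]
    u=[(-.04,t) for t in(.1,.04)]+[(-.04*np.cos(f),.04-.04*np.sin(f)) for f in np.linspace(0,np.pi,30)]+[(.04,.1)]
    for sx in(-.005,.005):
        for y,l in u:
            k=l-d; X=-np.sin(a)*k+np.cos(a)*sx; Z=np.cos(a)*k+np.sin(a)*sx
            o.append(g+[np.cos(yaw)*X-np.sin(yaw)*y,np.sin(yaw)*X+np.cos(yaw)*y,Z])
    return np.array(o)
if __name__=="__main__":
    o=ctrl.get_obs(); g=o["tool_pos"]-[0,0,.047]; yaw=np.radians(o["orientation"][2])
    for n in("top","scene"):
        s=ctrl.snapshot(n); m=ctrl.cut_out(s,"half_sole"); print(n,[(d["conf"],d["pixels"].sum()) for d in m])
        cv2.imwrite(f"pics/ang_{n}.png",s["color"][...,::-1])
        if not m: continue
        pm=m[0]["pixels"]; ys,xs=np.where(pm); print("mask cols",xs.min(),xs.max(),"rows",ys.min(),ys.max())
        for th in(15,20,25,30,35,40):
            uv=proj(s,pts(g,yaw,th)); print(th,np.round([*uv.min(0),*uv.max(0)],1))
E
python3 go.py .5284 .2337 .33 -12.2; python3 ang.py
```

```text
t 14.7 [0.528  0.2301 0.3347] [ 1.7993e+02  5.0000e-02 -1.2220e+01] [ 0.4 -0.3 -0.5] 0.0796 29.999694228172302 [ 43.  10.  -8.  -0. -72.  35.]
[-0.0004 -0.0045  0.0059] -0.0003 mm 6
top [(0.82, np.int64(257))]
mask cols 207 222 rows 235 262
15 [184.7 246.2 230.1 263.9]
20 [184.7 243.5 230.4 264.5]
25 [184.7 240.7 230.6 265.1]
30 [184.7 238.  230.8 265.6]
35 [184.7 235.3 230.9 266.1]
40 [184.8 232.7 231.  266.5]
scene [(0.95, np.int64(1110))]
mask cols 382 412 rows 139 180
15 [378.9 137.3 411.3 179. ]
20 [379.  137.3 411.  179.8]
25 [378.8 137.4 411.5 180.3]
30 [378.6 137.5 412.2 180.6]
35 [378.4 137.5 412.9 180.7]
40 [378.2 137.4 413.6 180.7]
```

```bash
python3 go.py .5379 .2317 .2824 -12.2 .5760 .2234 .2267 -12.2
```

```text
t 14.9 [0.5282 0.2299 0.3356] [-1.7999e+02 -1.0000e-02 -1.2270e+01] [-0.5  1.2 -0.2] 0.0796 29.999684393405914 [ 43.  10.  -8.  -0. -72.  35.]
[ 0.0114 -0.0048  0.0665] -0.0008 mm 54
[ 0.0601 -0.0048  0.1361] -0.0008 mm 119
```

Emit:
send_rows(
  deltas=[
    [[0, -0.0048, 0.02], 0],
    [[0.005, -0.0048, 0.04], 0],
    [[0.011, -0.0048, 0.06], 0],
    [[0.0114, -0.0048, 0.0665], 0],
    [[0.0114, -0.0048, 0.0665], 0],
  ],
)

```text
clock: 15.32
tool_pos: [0.5375, 0.2319, 0.2808]
orientation: [179.9, 0.1, -12.3]
force: [0.6, 0.5, -0.4]
opening: 0.0797
gripper_force: 30.0
```

Emit:
send_rows(
  deltas=[
    [[0, 0, 0], 0],
    [[0, 0, 0], 0],
    [[0, 0, 0], 0],
    [[0, 0, 0], 0],
    [[0, 0, 0], 0],
  ],
)

```text
clock: 15.73
tool_pos: [0.5379, 0.233, 0.2828]
orientation: [-180.0, -0.0, -12.2]
force: [-0.1, -0.4, -0.5]
opening: 0.08
gripper_force: 30.0
```

```bash
python3 go.py .5379 .2317 .2824 -12.2 .5760 .2234 .2267 -12.2; python3 ang.py
python3 - <<'E'
from h import *
import ov
from ang import pts,S
o=ctrl.get_obs(); g=o["tool_pos"]-[0,0,.047]; yaw=np.radians(o["orientation"][2])
ims=[]
for n,x0,y0 in(("top",175,185),("scene",350,145)):
    p=ctrl.snapshot(n); N=80;k=5
    im=cv2.resize(p["color"][y0:y0+N,x0:x0+N],(400,400),interpolation=cv2.INTER_CUBIC)[...,::-1].copy()
    P=pts(g,yaw,34); h=len(P)//2
    for L in(P[:h],P[h:],ov.tf(S,-12.2,ov.BX[0]),ov.tf(S,-12.2,ov.BX[1])):
        uv=(proj(p,L)-[x0-.5,y0-.5])*k-.5; cv2.polylines(im,[np.round(uv).astype(np.int32)],True,(255,0,255),1,cv2.LINE_AA)
    ims.append(im)
cv2.imwrite("pics/o8.png",np.hstack(ims))
E
```

```text
t 15.7333 [0.5379 0.233  0.2828] [-1.7995e+02 -4.0000e-02 -1.2180e+01] [-0.1 -0.4 -0.5] 0.08 29.999738037586212 [ 43.  13. -12.   0. -66.  35.]
[0.0003 0.0016 0.0005] 0.0002 mm 1
[0.049  0.0018 0.0702] 0.0002 mm 69
top [(0.44, np.int64(204))]
mask cols 211 225 rows 234 259
15 [189.7 244.1 232.6 260.7]
20 [189.6 241.5 232.9 261.3]
25 [189.6 238.9 233.1 261.9]
30 [189.7 236.3 233.3 262.3]
35 [189.7 233.7 233.4 262.8]
40 [189.7 231.2 233.5 263.2]
scene [(0.57, np.int64(1070))]
mask cols 382 412 rows 157 197
15 [379.9 156.5 411.4 196.7]
20 [379.9 156.6 411.1 197.6]
25 [379.7 156.6 411.6 198.2]
30 [379.5 156.7 412.3 198.6]
35 [379.3 156.8 413.  198.7]
40 [379.2 156.7 413.7 198.7]
```

View pics/o8.png

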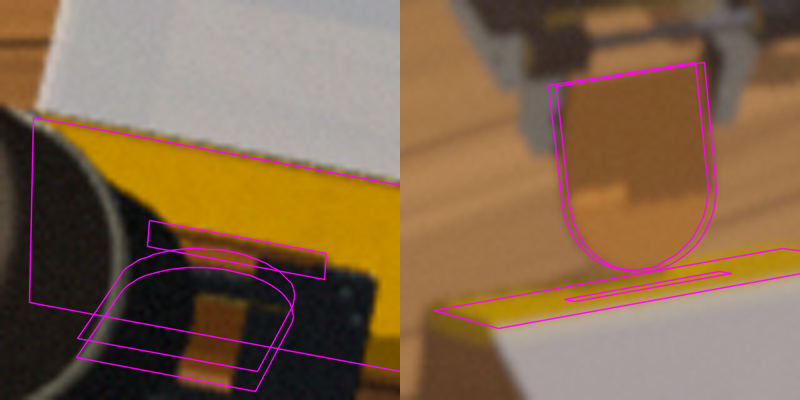

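Emit:
send_rows(
  deltas=[
    [[0.0003, 0.0016, 0.0005], 0],
    [[0.003, 0.0016, 0.004], 0],
    [[0.006, 0.0016, 0.008], 0],
    [[0.0085, 0.0016, 0.012], 0],
    [[0.011, 0.0016, 0.0158], 0],
  ],
)

```text
clock: 16.45
tool_pos: [0.5464, 0.2297, 0.2689]
orientation: [180.0, 0.0, -12.2]
force: [-0.2, -0.5, -0.9]
opening: 0.0798
gripper_force: 30.0
```

```bash
python3 go.py .5760 .2234 .2267 -12.2
```

```text
t 16.45 [0.5464 0.2297 0.2689] [ 1.7998e+02  2.0000e-02 -1.2200e+01] [-0.2 -0.5 -0.9] 0.0798 29.999826550483704 [ 42.  14. -12.  -0. -64.  36.]
[ 0.0378 -0.0002  0.0528] 0.0 mm 52
```

No contact force, with the tip about 8 mm in. Continue in small steps.

Emit:
send_rows(
  deltas=[
    [[0.003, 0, 0.004], 0],
    [[0.006, 0, 0.0083], 0],
    [[0.009, 0, 0.0125], 0],
    [[0.012, 0, 0.0167], 0],
    [[0.014, 0, 0.0195], 0],
  ],
)

```text
clock: 16.87
tool_pos: [0.5573, 0.2273, 0.2533]
orientation: [180.0, 0.0, -12.2]
force: [-0.3, -0.1, -0.9]
opening: 0.08
gripper_force: 30.0
```

```bash
python3 go.py .5760 .2234 .2267 -12.2
```

```text
t 16.8667 [0.5573 0.2273 0.2533] [ 1.7998e+02  2.0000e-02 -1.2200e+01] [-0.3 -0.1 -0.9] 0.08 29.999732673168182 [ 41.  15. -12.  -0. -63.  37.]
[ 0.0238 -0.0002  0.0332] -0.0001 mm 33
```

Emit:
send_rows(
  deltas=[
    [[0.004, 0, 0.0056], 0],
    [[0.008, 0, 0.0112], 0],
    [[0.013, 0, 0.018], 0],
    [[0.018, 0, 0.0252], 0],
    [[0.0225, 0, 0.0315], 0],
  ],
)

```text
clock: 17.28
tool_pos: [0.5748, 0.2234, 0.2277]
orientation: [180.0, 0.1, -12.2]
force: [-2.1, 0.5, -0.8]
opening: 0.0799
gripper_force: 30.0
```

```bash
python3 go.py .5760 .2234 .2267 -12.2
```

```text
t 17.2833 [0.5748 0.2234 0.2277] [ 1.7997e+02  5.0000e-02 -1.2210e+01] [-2.1  0.5 -0.8] 0.0799 29.999908804893494 [ 39.  18. -12.  -0. -60.  38.]
[ 0.0015 -0.0003  0.0012] -0.0001 mm 2
```

Emit:
send_rows(
  deltas=[
    [[0, 0, 0], 0],
    [[0, 0, 0], 0],
    [[0, 0, 0], 0],
    [[0, 0, 0], 0],
    [[0, 0, 0], 0],
  ],
  gripper=1,
)

```text
clock: 17.7
tool_pos: [0.5749, 0.2238, 0.2292]
orientation: [-180.0, -0.0, -12.2]
force: [0.2, -0.2, 0.3]
opening: 0.0877
gripper_force: 0.0
```

Emit:
send_rows(
  deltas=[
    [[-0.005, 0, -0.01], 0],
    [[-0.02, 0, -0.04], 0],
    [[-0.04, 0, -0.08], 0],
    [[-0.06, 0, -0.12], 0],
    [[-0.08, 0, -0.15], 0],
  ],
)

```text
clock: 18.12
tool_pos: [0.5117, 0.2373, 0.3523]
orientation: [-179.9, -0.1, -12.2]
force: [-0.1, 0.3, 1.2]
opening: 0.0871
gripper_force: 0.0
```

Emit:
send_rows(
  deltas=[
    [[-0.02, 0.05, 0], 0],
    [[-0.02, 0.1, 0], 0],
    [[-0.02, 0.15, 0], 0],
    [[-0.02, 0.2, 0], 0],
    [[-0.02, 0.23, 0], 0],
  ],
)

```text
clock: 18.53
tool_pos: [0.4559, 0.0581, 0.35]
orientation: [-179.9, -0.1, -12.2]
force: [-0.1, -0.5, 0.4]
opening: 0.0875
gripper_force: 0.0
```

Run:
```python
from h import *
import ov
from ang import pts,S
o=ctrl.get_obs(); print(o["clock"],o["tool_pos"])
for n in("top","scene"):
    p=ctrl.snapshot(n)
    for t in("half_sole","slot","tin","brush"):
        print(n,t,[(np.round(np.array(d["xy"])*[640,480],1),round(d["conf"],2)) for d in ctrl.boxes_of(p,t)[:3]])
    h=cv2.cvtColor(p["color"],cv2.COLOR_RGB2HSV)
    # where a sole stuck in the slot / dropped inside would project
    for L in((.01,0,.16),(.05,0,.02),(.06,0,.1)):
        l=np.array([L]); l[0,0]-=.01
        u,v=np.round(proj(p,ov.tf(S,-12.2,l))[0]).astype(int); print(L,(u,v),p["color"][v-1:v+2,u-1:u+2].mean((0,1)).round())
    u,v=np.round(proj(p,S)[0]).astype(int)
    print("slot window hue/val"); print(h[v-14:v+6:2,u-16:u+17:8].tolist() if n=="top" else "")
    cv2.imwrite(f"pics/end_{n}.png",p["color"][...,::-1])
```

```text
18.5333 [0.4558842  0.05809271 0.35004445]
top half_sole [(array([229.1, 234.9]), 0.53)]
top slot [(array([229.8, 210.6]), 0.86)]
top tin [(array([309.8, 213.5]), 0.7)]
top brush [(array([318.9, 261.5]), 0.73)]
(0.01, 0, 0.16) (np.int64(222), np.int64(235)) [139.  91.   9.]
(0.05, 0, 0.02) (np.int64(235), np.int64(226)) [194. 141.   0.]
(0.06, 0, 0.1) (np.int64(230), np.int64(218)) [173. 125.  10.]
slot window hue/val
[[[22, 255, 195], [22, 255, 194], [22, 255, 196], [22, 255, 198], [22, 255, 195]], [[22, 255, 195], [22, 255, 196], [22, 255, 196], [21, 255, 197], [22, 255, 195]], [[22, 255, 198], [22, 255, 196], [22, 255, 199], [21, 255, 195], [22, 255, 194]], [[22, 255, 198], [22, 255, 196], [22, 255, 198], [22, 255, 197], [22, 255, 193]], [[21, 255, 145], [22, 255, 197], [22, 255, 194], [22, 255, 194], [22, 255, 191]], [[14, 193, 86], [21, 253, 127], [21, 255, 194], [22, 255, 195], [22, 255, 189]], [[21, 255, 143], [17, 216, 105], [17, 224, 133], [22, 255, 192], [22, 255, 194]], [[22, 255, 204], [22, 255, 165], [19, 242, 142], [15, 207, 122], [21, 255, 173]], [[22, 255, 200], [22, 255, 200], [21, 255, 165], [20, 255, 149], [15, 214, 124]], [[21, 255, 196], [22, 255, 197], [22, 255, 202], [22, 255, 179], [21, 255, 153]]]
scene half_sole []
scene slot [(array([405.6, 242.2]), 0.67)]
scene tin []
scene brush [(array([302.4, 247. ]), 0.74)]
(0.01, 0, 0.16) (np.int64(399), np.int64(202)) [181. 142.  18.]
(0.05, 0, 0.02) (np.int64(398), np.int64(251)) [93. 63. 42.]
(0.06, 0, 0.1) (np.int64(404), np.int64(232)) [169. 159. 159.]
slot window hue/val
```

Run:
```python
from h import *
for n,w in(("top",(175,155,290,275)),("scene",(345,180,470,295))):
    a=cv2.GaussianBlur(cv2.imread(f"pics/{n}0.png"),(3,3),0).astype(int);p=ctrl.snapshot(n);b=cv2.GaussianBlur(p["color"][...,::-1].copy(),(3,3),0).astype(int)
    d=np.abs(a-b).max(2)>22; x0,y0,x1,y1=w; m=d[y0:y1,x0:x1].astype(np.uint8)
    k,l,st,c=cv2.connectedComponentsWithStats(m)
    for i in range(1,k):
        if st[i,4]>8:
            ys,xs=np.where(l==i); print(n,st[i,:2]+[x0,y0],st[i,2:],"before BGR",a[ys+y0,xs+x0].mean(0).round(),"after",b[ys+y0,xs+x0].mean(0).round())
    for t in("half_sole",):
        for q in ctrl.cut_out(p,t)[:2]:
            ys,xs=np.where(q["pixels"]); print(t,q["conf"],len(xs),xs.min(),xs.max(),ys.min(),ys.max())
```

```text
top [220 232] [21  7 84] before BGR [  8.  74. 111.] after [ 11.  93. 143.]
top [223 243] [  67   32 1583] before BGR [ 23.  69. 104.] after [48. 52. 54.]
half_sole 0.6 43 222 238 233 237
half_sole 0.32 999 108 149 292 324
```

```bash
python3 - <<'E'
from h import *
a=cv2.imread("pics/top0.png"); p=ctrl.snapshot("top"); b=p["color"][...,::-1]
for v0 in range(-4,9,1):
    r=[(u,round(233.5+v0-2.5+(u-221)*.175)) for u in range(200,246,4)]
    print(v0,[f"{a[v,u,2]},{a[v,u,1]},{a[v,u,0]}>{b[v,u,2]},{b[v,u,1]},{b[v,u,0]}" for u,v in r])
print("sole edge in well",a[238:241,390:405:5].tolist())
E
python3 go.py .5 -.1 .35 -12.2
```

```text
-4 ['176,127,0>195,140,0', '180,128,0>198,145,0', '177,126,0>197,144,0', '176,126,0>194,142,0', '180,130,0>197,143,0', '176,123,0>194,141,0', '181,129,0>196,142,0', '178,128,0>197,143,0', '178,129,0>195,142,0', '174,124,0>195,141,0', '176,124,0>195,140,0', '178,127,0>194,141,0']
-3 ['179,129,0>196,144,0', '178,128,0>196,141,0', '180,128,0>198,144,0', '178,128,0>197,144,0', '182,129,0>198,142,0', '177,126,0>194,144,0', '179,130,0>199,145,0', '178,126,0>196,144,0', '180,129,0>200,146,0', '172,122,0>193,141,0', '176,125,0>192,137,0', '175,126,0>196,141,0']
-2 ['180,130,0>198,147,0', '176,127,0>194,141,0', '178,128,0>198,142,0', '179,128,0>194,140,0', '181,130,0>196,141,0', '180,129,0>197,145,0', '180,131,0>195,139,0', '181,129,0>198,143,0', '181,131,0>196,142,0', '172,122,0>192,139,0', '176,128,0>194,141,0', '178,128,0>196,141,0']
-1 ['180,131,0>199,146,0', '177,126,0>196,142,0', '177,126,0>196,142,0', '181,129,0>195,142,0', '182,131,0>202,147,0', '181,131,0>199,142,0', '176,126,0>194,140,0', '176,126,0>198,144,0', '178,128,0>195,142,0', '175,123,0>193,139,0', '176,126,0>195,143,0', '18
[... 2112 characters left out ...]
>205,150,0', '185,132,0>206,152,0', '177,124,0>196,143,0', '175,126,0>193,141,0']
8 ['179,128,0>198,145,0', '181,130,0>200,146,0', '182,129,0>200,145,0', '188,135,0>207,151,0', '188,136,0>202,149,0', '182,129,0>201,145,0', '179,130,0>196,145,0', '186,132,0>201,145,0', '186,134,0>203,149,0', '182,130,0>198,145,0', '178,126,0>196,143,0', '173,123,0>190,137,0']
sole edge in well [[[49, 110, 178], [36, 110, 192], [35, 111, 191]], [[35, 113, 192], [36, 114, 193], [39, 115, 194]], [[34, 111, 189], [39, 111, 188], [46, 103, 169]]]
t 19.2833 [0.4577 0.0609 0.3486] [ 1.7998e+02  2.0000e-02 -1.2170e+01] [-0.1  0.3  0.4] 0.0876 0.0 [ 32.  -2. -20.   0. -73.  46.]
[ 0.094   0.1855 -0.0018] 0.0003 mm 166
```

```bash
python3 -c "
from plant import ctrl
print(ctrl.close_job())"
```

```text
the job is handed in; nothing more can be done
None
```

The half-sole was pushed up with the lever, drawn out and posted through the slot, and the job was handed in at about 19 s. I lost my first grip on it and it dropped back into the well, so I picked it up again. That it landed inside the box is judged from camera pixels at the slot: nothing sticks out and a tan surface shows through. I never aimed at or knowingly touched the tin, brush, sandal or heel block, but I did not re-measure where they ended up.

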